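# Clamp the nasal endoscope and hold its weighted camera head heavy side down

## Robot

A 6-joint arm with a two-finger parallel gripper is mounted at the origin on the work surface. World frame = base frame: x ahead of the robot, y to its left, z up, the work surface at z = 0. Lengths are in m, angles in rad, forces in N, time in s.
With the tool pointing down it reaches from about 0.35 to 1 m from the base axis. Payload 7.1 kg.
Tool frame: the origin (TCP) lies between the finger pads; the fingertips stand 22 mm ahead of it and the grasp point (between the pads) lies 3 mm ahead of it; z points along the fingers, y is the line along which they close (so a half turn about z gives the same grasp; the last joint's range is limited). The gripper opens to 85 mm and grips with 20 to 120 N. Pads are 22 mm wide; open, the fingers measure 114 mm over their backs; the gripper's body (76 mm by 85 mm) begins 54 mm behind the grasp point. The pads swing forward as they close: fully open they stand 13 mm farther back than shut.
Start: joints at [-1.186, 0.423, 1.63, -0, 1.089, -0.019], TCP at [0.246, -0.575, 0.253] pointing down, gripper open.
Joint ranges: [-3, 3], [-0.9, 2.11], [0.09, 2.58], [-1.31, 4.45], [0.11, 2.69], [-2.54, 2.54]. Speed limits (rad/s): [2.39, 2.39, 3.01, 3.14, 3.14, 3.14].

## Interface

Orientations are given as a rotation vector (axis times angle).
In Python, from rig import manip gives the robot as it stands. The module is installed in compiled form; this text tells all that it offers. Calls block until the motion is done:
- manip.move_to(position, orientation): joint-space move of the TCP to a pose.
- manip.servo_line(position, orientation=None, rate=0.15): straight line of the TCP; orientation=None keeps the orientation; rate is the mean speed in m/s.
- manip.set_joints(angles): joint-space move.
- manip.command_gripper(opening, f_grip=None): finger opening in m; f_grip is the grip in N (None keeps the last); returns when the fingers have stopped.
- manip.hold(seconds).
- manip.solve_ik(position, orientation): joint angles nearest the present ones, or None.
- manip.camera(name): name is "scene" or "top" or "wrist"; returns a dict with "image" (400x640x3 uint8, red, green, blue), "fx", "fy", "cx", "cy" (pixels), "cam_to_world" (4x4, takes a point from camera to world coordinates); the wrist camera has in their place "mount" (4x4, takes a point from camera to tool coordinates, whose origin is the TCP and whose axes are the flange's). Camera axes: x right, y down, z forward; pixel columns grow to the right and rows downward; lengths in m; the calibration is good to about 2 mm. A picture is of the moment at which its call begins: read the wrist's pose just before it. There is no depth.
A pose or a line that the arm cannot do raises manip.IKError and nothing moves.
- manip.sign_off(): hands the job in; it is judged then, once.
Readings, each from a call of its own:
- manip.get_time(): time.
- manip.get_joint_positions(): joint angles.
- manip.get_joint_vel(): joint speeds.
- manip.get_tau(): joint torques, N m.
- manip.get_position(): TCP position.
- manip.get_ee_rot(): TCP orientation.
- manip.get_contact_force(): force on the tool from outside, world axes, zero at the start.
- manip.get_torque(): the same for the moment, N m.
- manip.get_width(): finger opening in m.
- manip.get_grip_force(): force on a finger pad.
Only numpy, scipy, OpenCV 4.12 (cv2) and the standard library are available. Lean on these libraries where they do the work, as an engineer would, in place of code of your own. Each camera call takes 0.05 s, during which the arm holds its last target. There are 200 camera calls.

## Task

Swing the toggle clamp's handle down past its dead centre to the stop, so that the pad locks down on the endoscope in its holder. Then turn the endoscope's round camera head by hand to find out by feel which side carries the hidden pendulum weight (its grease is stiff, so from either side it stops well short of the bottom), and finish while gripping the camera head still with its heavy side straight down, so that I can set the picture upright. Leave the clamp locked, the endoscope in its holder and the other things on the table where they are.

Things in the scene. Friction and masses are not known exactly. Their poses are not given: they have to be found in the camera images.
- holder: fixed aluminium holder, base plate 140 x 170 x 12 mm. Origin on the worktop, straight under the endoscope's axis and the clamp pad. x runs along the endoscope from camera head (-x) to shaft tip (+x); +y is the clamp's side (riser block 40 x 44 mm, 130 mm high, centred 78 mm out). Vee posts 46 mm wide at x = -44 and +48 mm; the plate ends at x = -65 mm, so the camera head overhangs free worktop
- clamp_handle (a joint): toggle clamp handle (rad): 0 = open stop, handle leaning up and outward at 70 degrees from level; grows as it is swung outward and down (towards the holder's +y); 1.10 = dead centre, 1.22 = locked on its stop, handle level. Stays where it is left; just before dead centre it takes about 6 N at the grip, then it is pulled on to the stop
- handle_pivot (a point): fixed point, the handle's pivot: 100 mm out on the holder's +y side, 160 mm above the worktop. The handle turns about the line through it along the holder's x axis
- handle_grip (a point): point on the handle, in the middle of its black rubber sleeve, 88 mm from the pivot. Sleeve 14 mm wide (along the holder's x), 16 mm thick, 76 mm long (42 to 118 mm from the pivot). Pinched across its width, the handle can turn between the fingers. Locked, it is 160 mm above the worktop with 140 mm free below
- clamp_arm: the clamp's steel arm, driven by the handle, 55 mm from its pivot (the origin) to its bolt with a 16 mm rubber pad below. Open it stands nearly upright; locked it lies level over the endoscope, bolt top 52 mm above the endoscope's axis, and the pad presses on the barrel with about 15 N
- scope: loose steel nasal endoscope lying level in the holder's two vees, axis 115 mm above the worktop: barrel 26 mm in diameter, shaft 4 mm, its light post points down into a slot, so that it cannot turn. Origin on its axis straight above the holder's origin, x towards the shaft tip, z up. At its -x end it carries the camera head
- camera_axis (a point): point on the endoscope's axis amid the plain grip band of the camera head, 98 mm from scope's origin towards -x; does not turn. The camera head is a grey drum on this level axis, 52 mm in diameter, from 18 mm on the -x side of this point to 32 mm on the +x side; the plain band reaches 12 mm to either side. Pinched across its diameter from above, it is turned by leaning the gripper about this axis
- camera (a joint): angle of the camera head about scope's x axis (rad, right-handed, endless): 0 = the pad with two keys on top. It says nothing of the heavy side: the weight hidden inside (about 0.2 kg, 16 mm off the axis, turning moment 0.03 to 0.042 N m when level with the axis) sits at another unknown angle in every start
- camera_keys (a point): point on the camera head's black pad with two keys (17 x 20 mm, 3 mm high), 29 mm off the axis, 22 mm from camera_axis towards the clamp; it turns with the head. A single rib stands +120 degrees round (about scope's x) from it and a pair of ribs at -120 degrees, up to 4 mm high: marks to see the turning by, not of the heavy side
- camera_rear (a point): centre of the camera head's flat rear end, 19 mm from camera_axis towards -x. Grease friction of about 0.015 N m holds the head wherever it is left within about 20 to 31 degrees of heavy-side-down (or -up); let go beyond that, it creeps back in 1 to 2 s, without overshoot, to the edge of that range. The edges reached from the two sides lie evenly about heavy-side-down
- jar: bystander: white ceramic jar of wooden tongue depressors, 76 mm across, 145 mm high with the sticks; origin at the centre of its underside
- tuning_fork: bystander: aluminium tuning fork lying flat, 165 mm long; origin near its middle, underneath
- dish: bystander: shallow steel dish 100 x 180 x 35 mm; origin at the centre of its underside

How it is judged:
By the outcome, as a careful person would: the job done as asked, in the order asked, and still so for the second after the job is handed in, while the arm keeps its last pose, push and grip.
It also fails if it takes over 72 s, if anything falls off the work surface, if the arm or the gripper's body presses on something with over 40 N, if the wrist force passes 120 N, or if a joint passes its speed limit or range.

## Working session

There is one attempt and no reset: what is moved stays moved. The work goes in short steps, each a Python script; the robot and the scene stay as the last script left them, time stands still between calls to the robot, and variables do not carry over. Pictures are saved under pics/ and viewed, at most 10 in all, crops included, and the job is handed in when it is done.

```bash
mkdir -p pics
python3 - <<'E'
from rig import manip
import cv2,numpy as np
for n in("scene","top"):
    c=manip.camera(n); cv2.imwrite(f"pics/{n}0.png",c["image"][:,:,::-1]); print(n,c["fx"],c["fy"],c["cx"],c["cy"],np.round(c["cam_to_world"],4).tolist())
c=manip.camera("wrist");print(c["mount"].round(4).tolist(),c["fx"])
print(manip.get_time(),manip.get_ee_rot(),manip.get_width())
E
```

```text
scene 492.75349062528875 492.75349062528875 319.88715120997915 194.42588960659631 [[-0.6788, 0.4352, -0.5915, 1.161], [0.7341, 0.4235, -0.5308, 0.5202], [0.0195, -0.7945, -0.607, 0.8575], [0.0, 0.0, 0.0, 1.0]]
top 471.4892939454705 471.4892939454705 324.91388633136046 207.7599516583028 [[-0.0224, -0.9972, 0.0712, 0.408], [-0.9995, 0.0238, 0.0188, -0.0669], [-0.0204, -0.0708, -0.9973, 1.2294], [0.0, 0.0, 0.0, 1.0]]
[[0.0004, -0.9543, -0.2989, 0.0755], [1.0, 0.0003, 0.0004, 0.0002], [-0.0003, -0.2989, 0.9543, -0.1211], [0.0, 0.0, 0.0, 1.0]] 343.9460604554902
0.15 [-3.07665829e+00 -6.29712242e-01  2.90236563e-04] 0.08528977890269693
```

View pics/scene0.png

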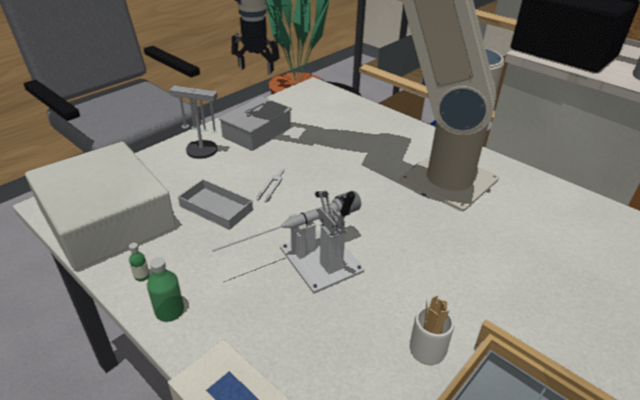

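View pics/top0.png

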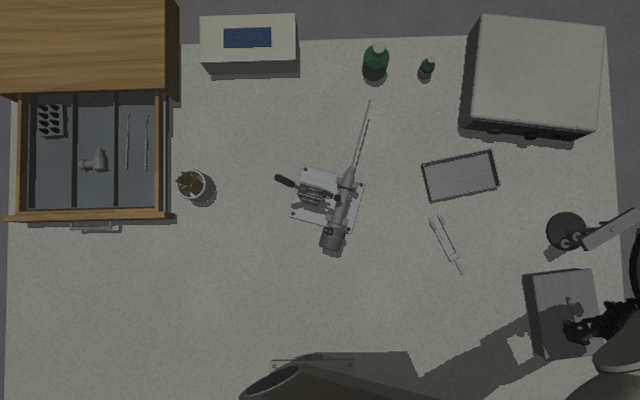

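The scene view shows the holder at about (325,245). The top view shows the scope running from the head at (333,240) to the tip at (369,101), with the clamp handle to the left, tip at (278,179). I'll zoom in on both.

Run:
```python
import cv2,numpy as np
a=cv2.imread("pics/top0.png")[90:265,265:385]; b=cv2.imread("pics/scene0.png")[175:295,205:375]
a=cv2.resize(a,None,fx=3.4,fy=3.4,interpolation=2); b=cv2.resize(b,None,fx=2.2,fy=2.2,interpolation=2)
o=np.zeros((600,800,3),np.uint8); o[:a.shape[0],:a.shape[1]]=a; o[:b.shape[0],415:415+b.shape[1]]=b
cv2.imwrite("pics/z0.png",o)
```

```text
(no output)
```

View pics/z0.png

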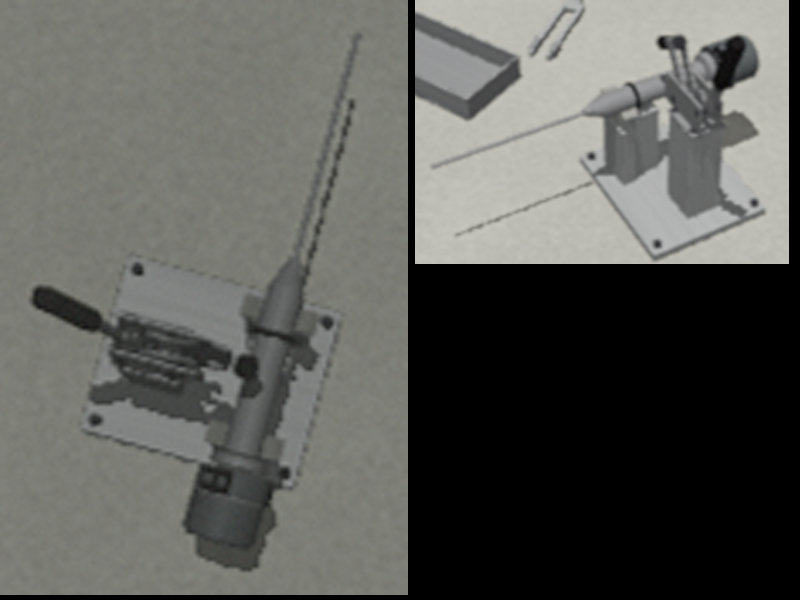

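The zoomed top view gives the axis tip at zoom (357,37) and rear at (226,522). The plate screws are at (138,269), (327,322), (285,473) and (96,420), and the keys at (215,480). The handle leans outward to the left. Next I compute the holder frame and check reachability.

```bash
cat > h.py <<'E'
from rig import manip as m
import numpy as np, cv2
from scipy.spatial.transform import Rotation as R
def ray(c,u,v,z,T=None):
    T=c["cam_to_world"] if T is None else T
    d=T[:3,:3]@[(u-c["cx"])/c["fx"],(v-c["cy"])/c["fy"],1]
    return T[:3,3]+d*(z-T[2,3])/d[2]
def frame():
    O,yaw=np.load("frame.npy")[:2],np.load("frame.npy")[2]
    return np.array([O[0],O[1],0]),R.from_euler("z",yaw).as_matrix()
E
cat > /tmp/a.py <<'E'
from h import *
c=m.camera("top")
Z=lambda x,y,z:ray(c,265+(x+.5)/3.4-.5,90+(y+.5)/3.4-.5,z)
tip,rear,bar=Z(357,37,.115),Z(226,522,.115),Z(298,258,.115)
s=[Z(*p,.013) for p in((138,269),(327,322),(285,473),(96,420))]
e=tip-rear; yaw=np.arctan2(e[1],e[0])
d=(s[0]-s[3]+s[1]-s[2]); print("yaw axis",yaw,"bar",np.arctan2(*(tip-bar)[1::-1]),"screws",np.arctan2(d[1],d[0]),[np.linalg.norm(s[i]-s[i-1]).round(4) for i in range(4)])
yaw=(yaw*2+np.arctan2(d[1],d[0]))/3
M=R.from_euler("z",yaw).as_matrix(); cen=np.mean(s,0)
# axis lateral position from mean of axis points, x from plate centre (= +5 mm)
lat=np.mean([(M.T@p)[1] for p in(tip,rear,bar)]); L=M.T@cen
print("lat",[(M.T@p)[1] for p in(tip,rear,bar)],"plate y off",L[1]-lat)
O=M@[L[0]-.005,lat,0]; print("O",O,yaw)
np.save("frame.npy",[O[0],O[1],yaw])
for n,p in(("tip",tip),("rear",rear),("keys",Z(215,480,.143))): print(n,M.T@(p-O))
O,M=frame()
for kx in(1,-1):
  # handle: tool y along holder x; tool z down
  r=np.column_stack([M@[0,-kx,0],M@[kx,0,0],[0,0,-1]]); r[:,0]=np.cross(r[:,1],r[:,2])
  for ang in(70,35,-2):
    a=np.radians(ang);p=O+M@[0,.1+.088*np.cos(a),.16+.088*np.sin(a)+.003]
    q=m.solve_ik(p,R.from_matrix(r).as_rotvec()); print("handle",kx,ang,None if q is None else np.round(q,2))
  y=M@[0,kx,0]
  for lean in(-75,-60,-45,0,45,60,75):
    l=R.from_rotvec(M[:,0]*np.radians(lean)).as_matrix()
    r=l@np.column_stack([np.cross(y,[0,0,-1]),y,[0,0,-1]])
    p=O+M@[-.098,0,.115]-r[:,2]*.003
    q=m.solve_ik(p,R.from_matrix(r).as_rotvec()); print("head",kx,"camx",(M.T@r[:,0]).round(2)[0],lean,None if q is None else np.round(q,2))
E
PYTHONPATH=. python3 /tmp/a.py
```

```text
Traceback (most recent call last):
  File "h.py", line 1, in <module>
    from rig import manip as m
ModuleNotFoundError: No module named 'rig'
```

```bash
python3 - </tmp/a.py
```

```text
yaw axis -0.28780435256743836 bar -0.28493275989430117 screws -0.293149825610582 [np.float64(0.1201), np.float64(0.1501), np.float64(0.1195), np.float64(0.1492)]
lat [np.float64(0.05963252136460757), np.float64(0.05900105059110442), np.float64(0.05887349495410381)] plate y off 0.041449810058831395
O [ 0.50169087 -0.08774517  0.        ] -0.2895861769151529
tip [0.25205442 0.0004635  0.115     ]
rear [-0.10234084 -0.00016797  0.115     ]
keys [-0.07678242  0.0143093   0.143     ]
handle 1 70 [ 0.05  0.31  1.82 -0.    1.01  0.34]
handle 1 35 [ 0.12  0.37  1.81 -0.    0.95  0.41]
handle 1 -2 [ 0.14  0.46  1.83 -0.    0.85  0.43]
head 1 camx -1.0 -75 [ 0.37  0.88  1.92 -0.87  1.53 -0.27]
head 1 camx -1.0 -60 [ 0.33  0.74  1.98 -0.82  1.32 -0.36]
head 1 camx -1.0 -45 [ 0.25  0.6   2.04 -0.74  1.11 -0.48]
head 1 camx -1.0 0 [-0.17  0.36  2.17 -0.    0.61 -1.46]
head 1 camx -1.0 45 None
head 1 camx -1.0 60 None
head 1 camx -1.0 75 None
handle -1 70 None
handle -1 35 None
handle -1 -2 None
head -1 camx 1.0 -75 None
head -1 camx 1.0 -60 None
head -1 camx 1.0 -45 None
head -1 camx 1.0 0 [-0.17  0.36  2.17 -0.    0.61  1.69]
head -1 camx 1.0 45 [-0.65  0.56  2.15  0.91  1.    0.48]
head -1 camx 1.0 60 [-0.74  0.71  2.11  0.98  1.21  0.31]
head -1 camx 1.0 75 [-0.8   0.86  2.05  1.02  1.42  0.2 ]
```

```bash
cat >> h.py <<'E'
O,M=frame()
def hpose(ang,rr=.088):
    a=np.radians(ang); y=M[:,0]; r=np.column_stack([np.cross(y,[0,0,-1]),y,[0,0,-1]])
    return O+M@[0,.1+rr*np.cos(a),.16+rr*np.sin(a)+.003],R.from_matrix(r).as_rotvec()
def lean(deg,back=0,kx=-1):
    y=M@[0,kx,0]; l=R.from_rotvec(M[:,0]*np.radians(deg)).as_matrix()
    r=l@np.column_stack([np.cross(y,[0,0,-1]),y,[0,0,-1]])
    return O+M@[-.098,0,.115]-r[:,2]*(.003+back),R.from_matrix(r).as_rotvec()
def snap(n,name):
    p,w=np.array(m.get_position()),np.array(m.get_ee_rot()); c=m.camera(n)
    if n=="wrist":
        T=np.eye(4);T[:3,:3]=R.from_rotvec(w).as_matrix();T[:3,3]=p;c["cam_to_world"]=T@c["mount"]
    cv2.imwrite(f"pics/{name}.png",c["image"][:,:,::-1]); np.savez(f"pics/{name}.npz",**{k:v for k,v in c.items() if k!="image"}); return c
def proj(c,p):
    q=np.linalg.inv(c["cam_to_world"])@np.append(p,1); return [c["cx"]+c["fx"]*q[0]/q[2],c["cy"]+c["fy"]*q[1]/q[2]]
E
python3 - <<'E'
from h import *
p=np.array(m.get_position()); m.servo_line(p+[0,0,.17],rate=.3)
g,w=hpose(70); m.move_to(g+[0,0,.13],w)
c=snap("wrist","w1"); print(m.get_time(),m.get_position()-g)
for a in((0,.144,.160+.12),(0,.100,.16),(0,.130,.243)): print(proj(c,O+M@np.array(a)))
E
```

```text
3.3833 [ 0.00017011 -0.00074949  0.13006196]
[np.float64(322.63997600729874), np.float64(189.41970456249146)]
[np.float64(322.6722956100482), np.float64(198.98537001624274)]
[np.float64(322.6535909303578), np.float64(193.89376213723617)]
```

View pics/w1.png

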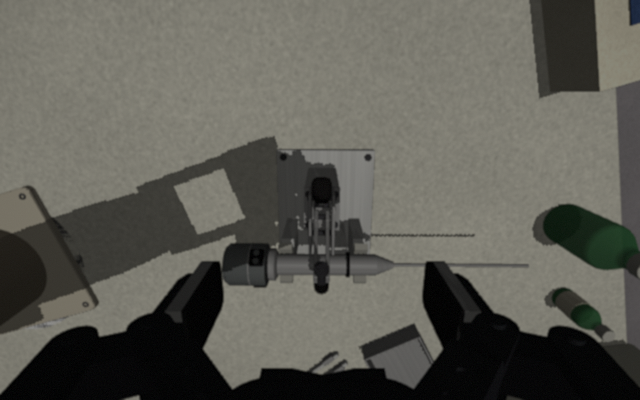

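The wrist view shows the handle's sleeve end-on at (321,189), against a predicted (322.6,189), so the frame is accurate. I'll grip and swing the handle.

Run:
```python
from h import *
g,w=hpose(70)
m.command_gripper(.05,30); m.servo_line(g,w,rate=.15); m.command_gripper(0,30)
print("w",m.get_width(),m.get_grip_force(),m.get_time())
for a in(60,50,40,30,20,10,4,0,-1.5):
    m.servo_line(hpose(a)[0],w,rate=.08); f=M.T@np.array(m.get_contact_force()); print(a,f.round(1),round(m.get_width(),4))
m.hold(.3);print((M.T@np.array(m.get_contact_force())).round(1),m.get_time())
m.command_gripper(.05); print((M.T@np.array(m.get_contact_force())).round(1))
p=np.array(m.get_position()); m.servo_line(p+[0,0,.2],w,rate=.3)
snap("wrist","w2"); 
print(m.get_time())
```

```text
w 0.01385027609477844 31.546209454536438 5.25
60 [-3.1  4.   2. ] 0.0136
50 [-2.9  5.5  1.1] 0.0138
40 [-4.1  5.3 -1.6] 0.0136
30 [-3.5  5.  -1.5] 0.0134
20 [-3.2  4.   0.4] 0.0136
10 [-4.3  3.9  1.5] 0.0135
4 [-3.4  4.9  0.7] 0.0133
0 [-2.7  5.4 -3.2] 0.0133
-1.5 [-2.3  5.1 -2.8] 0.0134
[-3.4  4.8 -3. ] 8.3667
[-0.8 -1.1  0.4]
9.675
```

View pics/w2.png

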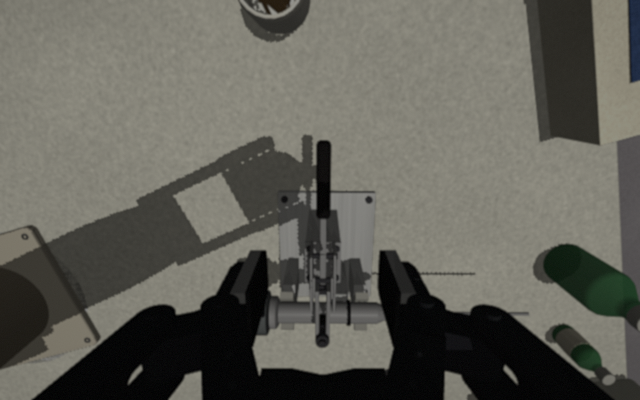

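Run:
```python
from h import *
c=dict(np.load("pics/w2.npz"))
for q in((0,0,.167),(0,.218,.16),(0,.142,.16),(0,.217,.176),(0,.217,.168),(-.044,0,.128)): print(q,np.round(proj(c,O+M@np.array(q)),1))
m.command_gripper(.085)
# route to head pose
for b in(.22,):
    p,w=lean(0,b); print(p,m.solve_ik(p,w))
for d in(0,15,30,45,60,75,80,-10,-20): 
    q=m.solve_ik(*lean(d)); print(d,None if q is None else np.round(q,2))
c=snap("scene","s3"); u=np.array(proj(c,O+M@np.array([0,.05,.15])),int); print(u)
im=cv2.imread("pics/s3.png")[u[1]-60:u[1]+60,u[0]-80:u[0]+80]; cv2.imwrite("pics/s3z.png",cv2.resize(im,None,fx=4,fy=4,interpolation=2))
```

```text
(0, 0, 0.167) [323.8 342.4]
(0, 0.218, 0.16) [324.1 142.3]
(0, 0.142, 0.16) [324. 219.]
(0, 0.217, 0.176) [324.1 146. ]
(0, 0.217, 0.168) [324.1 144.7]
(-0.044, 0, 0.128) [287.3 319.8]
[ 0.40777138 -0.05976071  0.338     ] [-1.74397121e-01 -9.88928962e-03  1.97651587e+00 -8.88178420e-16
  1.17496607e+00  1.68598538e+00]
0 [-0.17  0.36  2.17 -0.    0.61  1.69]
15 [-0.35  0.38  2.19  0.44  0.64  1.14]
30 [-0.52  0.45  2.18  0.75  0.8   0.73]
45 [-0.65  0.56  2.15  0.91  1.    0.48]
60 [-0.74  0.71  2.11  0.98  1.21  0.31]
75 [-0.8   0.86  2.05  1.02  1.42  0.2 ]
80 [-0.81  0.92  2.03  1.03  1.49  0.17]
-10 [-0.06  0.38  2.15 -0.28  0.67  2.03]
-20 [ 0.05  0.42  2.13 -0.48  0.77  2.29]
[325 214]
```

View pics/s3z.png

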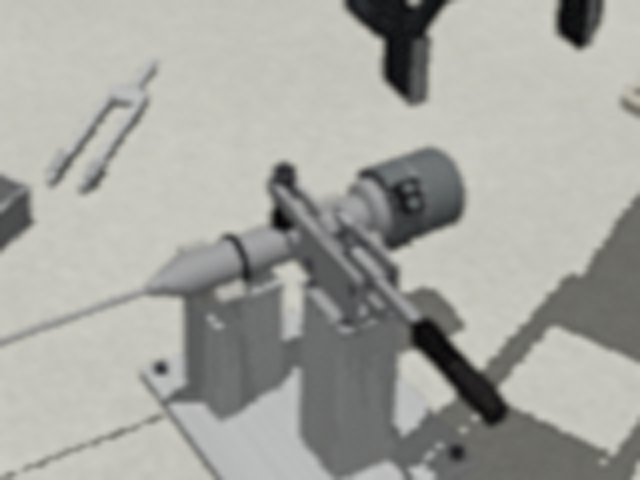

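The handle is level and the arm lies over the barrel, with the bolt seen at (322,340) against a predicted (324,342). The clamp is locked. The keys face toward +y. Next I grip the head, turn it and read the torque.

```bash
cat >> h.py <<'E'
def feel(tag,n=3):
    t=[];f=[]
    for _ in range(n): t.append(m.get_torque());f.append(m.get_contact_force());m.hold(.03)
    t,f=np.mean(t,0),np.mean(f,0); r=np.array(m.get_position())-(O+M@[-.098,0,.115])
    print(tag,"t",(M.T@t).round(3),"taxis",(M.T@(t+np.cross(r,f)))[0].round(3),"f",(M.T@f).round(1))
def swing(a,b,step=5,rate=.1,pr=True):
    # rotate about the head axis; TCP is 3 mm off the axis, so time by joints
    for d in np.linspace(a,b,max(1,round(abs(b-a)/step))+1)[1:]:
        m.move_to(*lean(d))
        if pr: feel(round(d))
E
python3 - <<'E'
from h import *
p,w=lean(0,.15); m.move_to(p,w); c=snap("wrist","w4"); print(m.get_time())
feel("free"); m.servo_line(*lean(0),rate=.12); feel("low")
m.command_gripper(0,30); print(m.get_width(),m.get_grip_force()); feel("grip")
swing(0,20,5); print(m.get_time())
E
```

```text
11.3667
free t [0.008 0.005 0.018] taxis -0.015 f [0.1 0.2 0.3]
low t [ 0.003 -0.016  0.013] taxis 0.001 f [-0.1  0.5 -0.4]
0.05081251000532835 31.925581097602844
grip t [2.163 0.589 0.235] taxis 2.124 f [-3.5 14.3  8.4]
5 t [2.584 0.416 0.266] taxis 2.535 f [-2.3 16.1  7.5]
10 t [2.531 0.186 0.236] taxis 2.48 f [-1.4 16.1  7. ]
15 t [ 2.655 -0.013  0.277] taxis 2.599 f [-0.1 17.   6.7]
20 t [ 2.708 -0.199  0.226] taxis 2.65 f [ 1.4 17.3  7. ]
15.0417
```

View pics/w4.png

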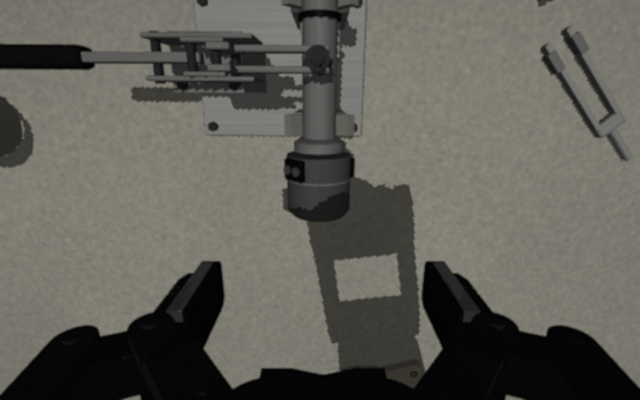

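The wrist view shows the head centred at column 319 with the fingers centred at 322, the keys at (295,170) and a rib at (352,165). The head sits about 2 mm toward +y, which is consistent with the side force. I'll re-centre by force.

Run:
```python
from h import *
c=dict(np.load("pics/w4.npz")); print(proj(c,O+M@[-.098,0,.115]),proj(c,O+M@[0,0,.167]))
p,w=lean(20)
for d in((.001,0),(.002,0),(.002,.001)):
    m.servo_line(p+M@[0,*d],w,rate=.03); feel(d)
print(m.get_time())
```

```text
[np.float64(321.9443194988384), np.float64(188.86226061780323)] [np.float64(322.07380224110403), np.float64(54.59174549098665)]
(0.001, 0) t [ 1.466  0.143 -0.11 ] taxis 1.441 f [-0.6  8.8  7.2]
(0.002, 0) t [ 0.708  0.316 -0.379] taxis 0.703 f [-1.2  3.8  6.6]
(0.002, 0.001) t [ 0.217  0.11  -0.599] taxis 0.201 f [ 0.4  3.9 -2. ]
16.0917
```

```bash
sed -i 's/p=O+M@\[-.098,0,.115\]/p=O/; s/return O+M@\[-.098,0,.115\]-r/return O+M@[-.098,.0026,.1158]-r/' h.py
cat >> h.py <<'E'
def crop(name):
    c=dict(np.load(f"pics/{name}.npz")); im=cv2.imread(f"pics/{name}.png")
    return im
def tile(out,*names):
    # tool-frame view of the head is the same at every lean, crop it at the head
    o=[cv2.resize(cv2.imread(f"pics/{n}.png")[60:200,225:415],None,fx=2.1,fy=2.1,interpolation=2) for n in names]
    if len(o)%2 and len(o)>1: o.append(o[0]*0)
    cv2.imwrite(f"pics/{out}.png",np.vstack([np.hstack(o[i:i+2]) for i in range(0,len(o),2)]))
E
python3 - <<'E'
from h import *
swing(20,60,10); print(m.get_time())
a=snap("wrist","a0"); m.command_gripper(.085); snap("wrist","a1"); m.hold(1.6); snap("wrist","a2"); m.hold(.3); snap("wrist","a3"); print(m.get_time())
for k in range(2): print(proj(a,O+M@[-.076,.0026,.115]))
tile("A","a0","a1","a2","a3")
E
```

```text
30 t [ 0.443 -0.163 -0.15 ] taxis 0.417 f [ 1.3  7.  -3.6]
40 t [ 0.391 -0.341  0.069] taxis 0.367 f [ 1.5  8.2 -1.5]
50 t [ 0.253 -0.702 -0.115] taxis 0.228 f [ 3.2 10.9 -3.9]
60 t [-0.298 -0.256 -0.191] taxis -0.314 f [ 2.3 11.6 -5.5]
17.6583
20.2
[np.float64(322.3522551502714), np.float64(233.76969536962315)]
[np.float64(322.3522551502714), np.float64(233.76969536962315)]
```

View pics/A.png

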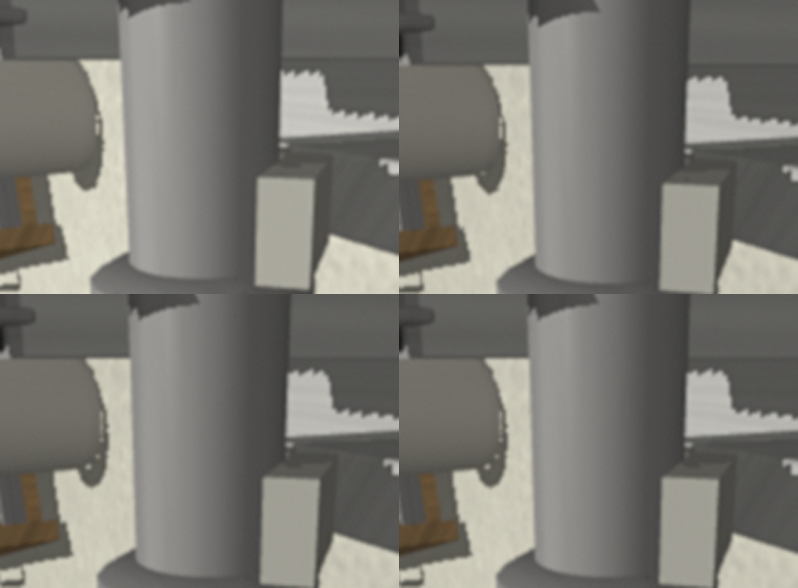

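The crop missed the head: it shows only the barrel and clamp. I'll cast rays onto the drum surface instead and measure the dark marks by angle.

```bash
cat >> h.py <<'E'
A0=O+M@[0,.0026,.1158]
PH=np.arange(-80,81,1.)
def strip(name,deg,xs=np.arange(-.118,-.060,.001),rad=.0285):
    """brightness on the drum surface, rows = x along scope, cols = angle relative to the tool lean (world camera angle = deg+PH)"""
    c=dict(np.load(f"pics/{name}.npz")); g=cv2.cvtColor(cv2.imread(f"pics/{name}.png"),6)
    a=np.radians(PH+deg); X,P=np.meshgrid(xs,a,indexing="ij")
    pts=A0+np.stack([X,-rad*np.sin(P),rad*np.cos(P)],-1)@M.T
    Ti=np.linalg.inv(c["cam_to_world"]); q=pts@Ti[:3,:3].T+Ti[:3,3]
    u=(c["cx"]+c["fx"]*q[...,0]/q[...,2]).astype(np.float32); v=(c["cy"]+c["fy"]*q[...,1]/q[...,2]).astype(np.float32)
    return cv2.remap(g,u,v,1)
E
python3 - <<'E'
from h import *
rows=[strip(n,d) for n,d in(("a0",60),("a1",60),("a2",60),("a3",60),("w4",0))]
for n,s in zip("a0 a1 a2 a3 w4".split(),rows):
    pr=s[36:48].mean(0); print(n,[int(x) for x in pr[::5]])
im=np.vstack([np.vstack([s,np.full((3,s.shape[1]),255,np.uint8)]) for s in rows]); print(im.shape)
cv2.imwrite("pics/B.png",cv2.resize(im,(644,600),interpolation=0))
E
```

```text
a0 [81, 76, 66, 64, 51, 35, 60, 72, 47, 21, 11, 33, 98, 96, 92, 88, 84, 78, 73, 66, 61, 56, 53, 52, 51, 50, 45, 12, 11, 11, 9, 15, 29]
a1 [23, 22, 17, 16, 19, 34, 77, 96, 98, 98, 97, 95, 93, 90, 86, 82, 78, 73, 68, 61, 54, 19, 9, 49, 48, 46, 43, 167, 195, 196, 196, 197, 196]
a2 [59, 66, 57, 51, 64, 77, 90, 97, 98, 98, 97, 95, 93, 90, 86, 82, 77, 73, 60, 13, 35, 51, 50, 49, 47, 46, 42, 134, 195, 196, 196, 197, 196]
a3 [59, 65, 57, 51, 63, 77, 90, 96, 98, 98, 97, 95, 93, 90, 86, 82, 78, 73, 60, 12, 36, 51, 50, 49, 47, 46, 43, 133, 195, 196, 196, 197, 196]
w4 [101, 89, 68, 42, 31, 29, 19, 21, 32, 30, 14, 5, 49, 60, 61, 63, 62, 60, 59, 58, 56, 54, 52, 48, 45, 42, 36, 24, 10, 8, 26, 55, 73]
(305, 161)
```

View pics/B.png

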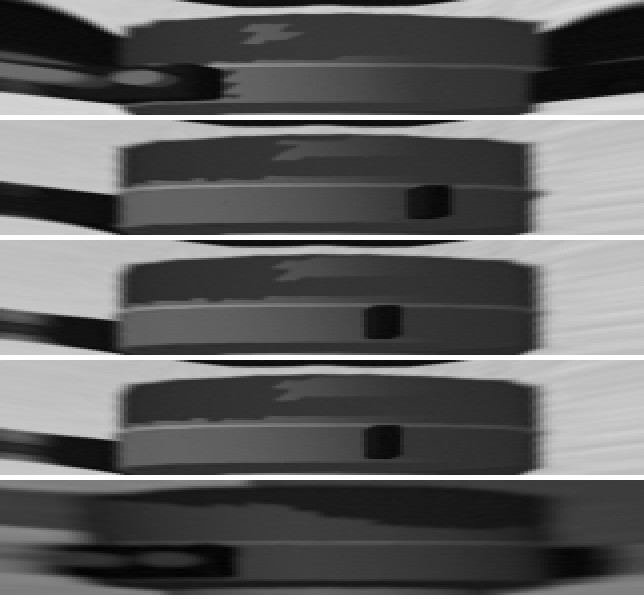

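The top strip (gripped) shows the keys at about −45° relative to the tool. After release the single rib appears at +26° (second strip) and settles at +15° (third and fourth), so the rib is at about +75° world. It crept back to the + edge. Now I find the other edge.

```bash
cat >> h.py <<'E'
def marks(name,deg):
    s=strip(name,deg)[36:48].mean(0); bg=cv2.medianBlur(s.astype(np.uint8)[None],5)[0]*0+48
    out=[];d=s<30
    e=np.flatnonzero(np.diff(np.r_[0,d.astype(int),0]))
    for i,j in zip(e[::2],e[1::2]):
        w=30-s[i:j]; out.append((round(float((PH[i:j]*w).sum()/w.sum())+deg,1),int(j-i),int(PH[i])))
    print(name,"world angle,width,relstart",out)
E
python3 - <<'E'
from h import *
marks("a2",60);marks("a3",60);marks("w4",0)
swing(60,65,5,pr=False); m.command_gripper(0,30); feel("grip")
swing(65,-20,10,pr=False); feel("end"); print(m.get_time())
snap("wrist","b0"); m.command_gripper(.085); snap("wrist","b1"); m.hold(1.3); snap("wrist","b2"); m.hold(.4); snap("wrist","b3"); print(m.get_time())
for n in("b0","b1","b2","b3"): marks(n,-20)
swing(-20,10,15,pr=False); snap("wrist","b4"); marks("b4",10); print(m.get_time())
rows=[strip(n,d) for n,d in(("a3",60),("b1",-20),("b3",-20),("b4",10))]
im=np.vstack([np.vstack([s,np.full((3,s.shape[1]),255,np.uint8)]) for s in rows])
cv2.imwrite("pics/C.png",cv2.resize(im,(644,600),interpolation=0))
E
```

```text
a2 world angle,width,relstart [(75.9, 8, 12)]
a3 world angle,width,relstart [(75.9, 8, 12)]
w4 world angle,width,relstart [(-48.0, 13, -55), (-26.9, 13, -34), (62.3, 17, 54)]
grip t [-0.687  0.286  0.09 ] taxis -0.681 f [-1.2 -2.7 -0.5]
end t [ 1.29   0.904 -0.597] taxis 1.299 f [-6.6 11.2 10.3]
23.925
26.2667
b0 world angle,width,relstart [(-79.3, 17, -67), (-11.4, 8, 5)]
b1 world angle,width,relstart [(-85.5, 32, -80), (10.2, 10, 26)]
b2 world angle,width,relstart [(-83.7, 34, -80), (16.0, 12, 31)]
b3 world angle,width,relstart [(-83.6, 34, -80), (16.0, 12, 31)]
b4 world angle,width,relstart [(19.4, 8, 6)]
27.3833
```

Run:
```python
import h; from h import *
for rad in(.0265,.0285,.030):
  print(rad)
  for n,d in(("a2",60),("b0",-20),("b3",-20),("b4",10)):
    c=strip(n,d,rad=rad)[36:48].mean(0); 
    k=(PH>-5)&(PH<60); i=np.flatnonzero(k&(c<30)); w=30-c[i]; print(n,round(float((PH[i]*w).sum()/w.sum())+d,1),PH[i][[0,-1]]+d)
```

```text
0.0265
a2 77.4 [73. 81.]
b0 -10.7 [-14.  -7.]
b3 20.5 [14. 28.]
b4 20.3 [16. 25.]
0.0285
a2 75.9 [72. 79.]
b0 -11.4 [-15.  -8.]
b3 16.0 [11. 22.]
b4 19.4 [16. 23.]
0.03
a2 74.8 [71. 78.]
b0 -12.1 [-15.  -9.]
b3 13.2 [ 9. 18.]
b4 18.7 [15. 23.]
```

View pics/C.png

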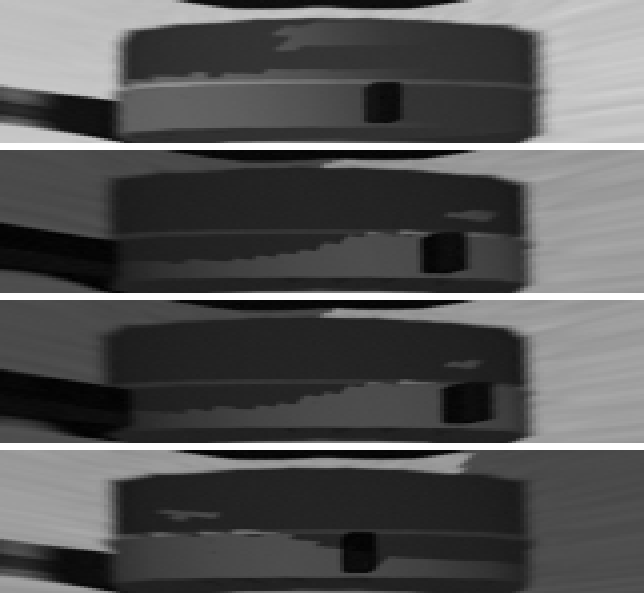

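The strips show the rib settled at +15° relative in `a3` and +9.4° in `b4`, so the edges are at about 75° and 19°. I'll measure both again with the rib centred under the camera, then grip and turn to the middle.

```bash
cat >> h.py <<'E'
def rib(name,d):
    s=strip(name,d)[36:48].mean(0); i=np.flatnonzero((abs(PH)<25)&(s<30)); w=30-s[i]
    # silhouette centre of the drum as a check on the lateral offset
    print(name,PH[i][[0,-1]]+d); return float((PH[i]*w).sum()/w.sum())+d
E
python3 - <<'E'
from h import *
swing(10,19,9,pr=False); snap("wrist","c0"); e1=rib("c0",19)
swing(19,0,10,pr=False); m.command_gripper(0,30); swing(0,80,10,pr=False)
m.command_gripper(.085); m.hold(1.9); swing(80,75,5,pr=False); snap("wrist","c1"); m.hold(.2); snap("wrist","c2")
a=rib("c1",75); e2=rib("c2",75); print("edges",e1,a,e2,"mid",(e1+e2)/2,m.get_time())
E
```

```text
c0 [17. 24.]
c1 [74. 80.]
c2 [74. 80.]
edges 20.367132867132867 77.04924760601915 76.98458304134547 mid 48.67585795423917 34.4917
```

Run:
```python
from h import *
m.command_gripper(0,30); snap("wrist","d0"); print(rib("d0",75))
swing(75,47,7,pr=False); m.hold(.3); feel("f"); snap("wrist","d1"); print(rib("d1",47),m.get_width(),m.get_grip_force(),m.get_time())
p=O+M@[0,.218,.16]; c=snap("scene","d2"); print("handle tip px",proj(c,p), "bolt", proj(c,O+M@[0,0,.167]))
u=np.array(proj(c,O+M@[0,.05,.15]),int); im=cv2.imread("pics/d2.png")[u[1]-75:u[1]+75,u[0]-100:u[0]+100]; cv2.imwrite("pics/d2z.png",cv2.resize(im,None,fx=4,fy=4,interpolation=2))
```

```text
d0 [73. 80.]
76.5423855963991
f t [-1.041  0.887  0.158] taxis -1.019 f [-4.  -7.5  0.4]
d1 [45. 51.]
48.16482582837723 0.05091114847193102 32.22265809774399 36.4
handle tip px [np.float64(369.07834742824315), np.float64(256.8924925673782)] bolt [np.float64(314.5250290417736), np.float64(196.23059244752434)]
```

I've used all 10 picture views, so I check numerically that the handle and bystanders haven't moved before handing in.

Run:
```python
from h import *
a,b=cv2.imread("pics/s3.png",0).astype(int),cv2.imread("pics/d2.png",0).astype(int)
u,v=369,257
print("handle diff",abs(a-b)[v-30:v+10,u-30:u+10].mean(),"dark px",(a[v-30:v+10,u-30:u+10]<50).sum(),(b[v-30:v+10,u-30:u+10]<50).sum())
print("dish/fork",abs(a-b)[165:230,175:290].mean(),"jar",abs(a-b)[290:365,405:460].mean(),"tip/shaft",abs(a-b)[225:255,205:285].mean())
m.sign_off(); print(m.get_time())
```

```text
handle diff 25.344375 dark px 194 181
dish/fork 2.936722408026756 jar 2.8096969696969696 tip/shaft 3.433333333333333
the job is handed in; nothing more can be done
the job is handed in; nothing more can be done
```

The clamp is locked, and I handed in with the gripper still holding the camera head at 48° by its single rib. That is the middle of the two rest edges I found, about 20° and 76°, so the heavy side should be straight down to within a few degrees. The last check found the endoscope shaft, dish, fork and jar unmoved; the picture around the handle had changed, probably from shadow, so that check couldn't confirm the lock a second time.

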